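# Load a forming die into the hand press and clamp it home

## Robot

A 6-joint arm with a two-finger parallel gripper is mounted at the origin on the work surface. World frame = base frame: x ahead of the robot, y to its left, z up, the work surface at z = 0. Lengths are in m, angles in rad, forces in N, time in s.
With the tool pointing down it reaches from about 0.35 to 0.975 m from the base axis. Payload 4.9 kg.
Tool frame: the origin (TCP) lies midway between the tips of the shut fingers; the grasp point (between the pads) lies 19 mm behind it; z points along the fingers, y is the line along which they close (so a half turn about z gives the same grasp; the last joint's range is limited). The gripper opens to 85 mm and grips with 20 to 120 N. Pads are 22 mm wide; open, the fingers measure 114 mm over their backs; the gripper's body (76 mm by 85 mm) begins 54 mm behind the grasp point. The pads swing forward as they close: fully open they stand 13 mm farther back than shut.
Start: joints at [-1.403, 0.053, 1.613, -0, 1.476, -0.119], TCP at [0.177, -0.599, 0.231] pointing down, gripper open.
Joint ranges: [-3.01, 3.01], [-1.01, 2.22], [0.06, 2.58], [-1.02, 4.17], [0.09, 2.62], [-3.14, 3.14]. Speed limits (rad/s): [2.57, 2.57, 3.14, 3.14, 3.14, 3.14].

## Interface

Orientations are given as a unit quaternion [w, x, y, z].
In Python, from plant import state, grab_frame, camera_info, job_done, spot_in, masks_of, pinpoint gives the robot as it stands.
- The arm moves only by the shell command python3 -m handwheel 'ROWS' [OPENING]. ROWS is JSON, a list that holds one entry, the list of rows, each a list of 6 numbers: the shift along the world's x, y, z in m, then the turn, a rotation vector about the world's x, y, z in degrees. In form: [[[tx, ty, tz, ax, ay, az], ...]]. A call has 1 to 20 rows; each row shifts and turns the commanded pose from where the row before left it; what a row does not reach is not made up. A row lasts 1/12 s, in which the tool goes at most 41.7 mm and 7.16 degrees, less where a joint would pass 70% of its speed; a pose out of reach is approached as far as the arm can. A call is refused whole if a number of a shift passes 0.0417 or a number of a turn 7.16, either way. A call with a gripper value outside its range is refused whole. OPENING is the opening, from 0 (shut) to 1 (fully open), set as the call begins (- or left out, the last holds). The fingers move at their own pace and stop on an object; the grip force is fixed at half the most. Time passes only in rows, so rows that do not move let the fingers close. It gives the time, the measured TCP pose, the force, the opening and the grip force at its end, in the units of the state.
- state(): the state, without advancing time (a new reading comes with each control period).
- grab_frame(name): name is "scene" or "top" or "wrist"; returns (picture, depth): 400x640x3 uint8, blue, green, red; 400x640 float32, m along the optical axis (not along the pixel's ray), 0 where there is no reading.
- camera_info(name): a dict with "fx", "fy", "cx", "cy" (pixels), "T" (4x4, takes a point from camera to world coordinates). Camera axes: x right, y up, looking along -z (the intrinsics and any distortion apply to the point x, -y, -z); pixel columns grow to the right and rows downward; lengths in m; the calibration is good to about 2 mm. A picture is of the moment at which its call begins: read the wrist's pose just before it. camera_info takes no time and is no camera call; for the wrist camera it gives the pose at the moment of the call.
- job_done(): hands the job in; it is judged then, once.
Trained networks look in the newest picture that a camera, given by its name, has taken for a name from the list of things; names that differ only in an ending like _2 or _b are one class to them, and where a whole thing is asked for, a point or a joint stands for the part that bears it (a point fixed in the world has none). Each returns a list of dicts, best first, with "conf" (0 to 1); they miss things now and then, are a little off and sometimes report something else, mostly with a low value. They report only what shows in the picture. A call takes as long as a camera call. They do not tell look-alikes from the thing itself.
- spot_in(camera, thing): "box" ([left, top, width, height] in pixels, round what is visible of it).
- masks_of(camera, thing): "region" (400x640 bool, what is visible of it) and "box" ([left, top, width, height] in pixels, round what is visible of it).
- pinpoint(camera, thing): "position" ([column, row] in pixels: a listed point, or the origin of a listed thing).
The state is a dict: "time": time; "joint_pos": joint angles; "joint_vel": joint speeds; "joint_efforts": joint torques, N m; "tool_pos": TCP position; "tool_rot": TCP orientation; "contact_force": force on the tool from outside, world axes, zero at the start; "ft_torque": the same for the moment, N m; "gripper_width": opening from 0.0 (shut) to 1.0 (fully open); "grasp_force": force on a finger pad.
Only numpy, scipy, OpenCV 4.12 (cv2) and the standard library are available. Lean on these libraries where they do the work, as an engineer would, in place of code of your own. Each camera call takes 0.05 s, during which the arm holds its last target. There are 200 camera calls.

## Task

Stand the oblong steel die in the cradle of the small hand press and let go of it, then swing the hinged clamp over and press it down until the die is driven fully home on its stop and the clamp stays bearing firmly on it. Feel for the stop and press gently: do not ram the die into the cradle or crush it under the clamp, and leave the other two dies standing where they are.

Things in the scene. Friction and masses are not known exactly. Their poses are not given: they have to be found in the camera images.
- die_mid (a point): The oblong die: plain steel block 26 mm (its x) by 34 mm (its y), 66 mm tall (z up), about 0.4 kg, flat top; the lowest 5 mm are stepped in 2 mm all round; a thin dark line runs round it 30 mm up. It stands upright on the bench (z = 0). The point is its centre, 33 mm above its underside. Half a turn makes no difference to the fit.
- press: The hand press, fixed to the bench: grey base plate 130 mm (x) by 250 mm (y) by 20 mm; origin under its middle on the bench, y towards the clamp's hinge, z up. The cradle stands on its middle, the two grey hinge cheeks (to 132 mm high) at +y.
- cradle_mouth (a point): Centre of the cradle's open mouth, 71 mm above the press's origin, same axes as the press. The cradle is an upright steel well, inside 28 mm along x by 36 mm along y (the die's x goes along the press's x), walls 8 mm; its lips flare outwards at 40 degrees over the top 7 mm. The die goes in foot first.
- ejector_top (a point): Top of the sprung brass ejector in the cradle, 25 mm below the mouth at the start. The released die stands on it, 41 mm of it above the mouth, and does not sink of itself. It yields at 7 to 9 N (die's weight included). 6 to 18 mm further down the die meets a rigid stop: then it is home. How deep the stop is set differs each time and cannot be seen, only felt.
- clamp_hinge (a point): Point on the clamp's hinge axis, 115 mm above the bench and 65 mm to the +y side of the cradle's centre, fixed to the press, same axes; the hinge turns about the press's x. It is stiff (1 N m of friction): the clamp stays where it is left, and swinging it takes 6 to 8 N at the bar, a little less going down.
- clamp_bar (a point): Grip point of the clamp's handle, a round black bar, 16 mm diameter, parallel to the hinge axis and 155 mm from it. It sticks out sideways from the arm's end on the press's -x side only: the arm's plane is 45 mm to +x of this point, the bar's free end 43 mm to -x. Room for fingers from above. Axes turn with the clamp, x along the bar.
- clamp_nose (a point): Lowest point of the sprung steel roller (16 mm diameter, turns freely) under the clamp's arm (arm 12 mm thick), 65 mm from the hinge and 15 mm below the arm's centre line; 100 mm above the bench with the arm level. It bears on the middle of the die's top and its spring gives 1 mm per 16 N. 7 N or more must remain on the die; over 30 N crushes it.
- clamp (a joint): Arm's angle, rad: 0 level over the cradle (bar on the press's -y side), 1.57 upright; starts leaning away, 1.75 to 2.05. Bar is cos(angle) x 155 mm to -y of the hinge, sin x 155 mm above. Die home: roller meets it at +0.1 to -0.1. Then the push at the bar climbs 2 to 3 N per mm: 12 N straight down on the bar clamps well, under 9 N too little, over 17 N crushes.
- round_die_mid (a point): A bystander: round stepped steel die, 38 mm diameter, 56 mm tall, upright on the bench; the point is its centre, 28 mm up.
- square_die_mid (a point): A bystander: square steel die, 44 by 44 mm, 44 mm tall with a 2 mm dark round boss on top; the point is its centre, 22 mm up.
Things that resemble listed ones, but are neither listed nor needed, are in the scene too. What is shaped like the part that bears die_mid but turquoise is not meant.

How it is judged:
On the way, in this order (a step that is already met when the one before it is completed fails the run):
1. the die stands upright in the cradle, let go, with the clamp still open (horizontal distance between die_mid and cradle_mouth below 0.005 m and angle between die_mid's own z axis and vertical below 0.12 rad and z of die_mid in the frame of cradle_mouth below 0.0125 m and contact force between the fingers and die below 0.2 N and value of joint clamp above 0.9 rad), for 0.2 s.
2. the clamp is down and bears on the die with at least 7 N, which only a die on its stop can take (horizontal distance between die_mid and cradle_mouth below 0.005 m and angle between die_mid's own z axis and vertical below 0.12 rad and z of die_mid in the frame of cradle_mouth below 0.0125 m and value of joint clamp below 0.2 rad and contact force between clamp and die above 7 N), for 0.2 s.
At the end, for the whole second after the job is handed in: Die upright (under 0.12 rad) within 5 mm of the cradle's centre, at rest on its stop; clamp down (angle under 0.2 rad) and by itself bearing on the die with 7 N or more (an unseated die cannot take that); round and square dies upright, within 20 mm of where they were (all of step 2 and contact force between stop and die above 1 N and linear speed of die below 0.01 m/s and distance of each of round_die_mid, square_die_mid from where it was at the start of the episode below 0.02 m and angle between each of round_die_mid, square_die_mid's own z axis and vertical below 0.2 rad); the robot touches nothing.
It fails at once if the clamp's roller presses on the die with more than 30 N (contact force between clamp and die above 30 N).
It fails at once if the die is rammed: more than 25 N between it and the fixed cradle before the clamp is down (contact force between press and die above 25 N and value of joint clamp above 0.9 rad).
It fails at once if the round or the square die is shoved more than 30 mm (distance of any of round_die_mid, square_die_mid from where it was at the start of the episode above 0.03 m).
It also fails if it takes over 64 s, if anything falls off the work surface, if the arm or the gripper's body presses on something with over 40 N, if the wrist force passes 120 N, or if a joint passes its speed limit or range.

## Working session

There is one attempt and no reset: what is moved stays moved. The work goes in short steps, Python scripts to look and compute and a shell command to move; the robot and the scene stay as the last step left them, time stands still between calls to the robot, and variables do not carry over. Pictures are saved under pics/ and viewed, at most 10 in all, crops included, and the job is handed in when it is done.

```bash
mkdir -p pics
cat > h.py <<'E'
import numpy as np, cv2, json
from plant import *
def world(cam,u,v,d,info=None):
    c=info or camera_info(cam); T=np.array(c["T"])
    p=np.array([(u-c["cx"])/c["fx"]*d,-(v-c["cy"])/c["fy"]*d,-d,1]); return (T@p)[:3]
def onplane(cam,u,v,z,info=None):
    c=info or camera_info(cam); T=np.array(c["T"])
    a=T[:3,3]; b=world(cam,u,v,1.0,c); return a+(b-a)*(z-a[2])/(b[2]-a[2])
E
python3 - <<'E'
from h import *
print(state())
a,d=grab_frame("scene");b,e=grab_frame("top")
np.savez("f.npz",a=a,d=d,b=b,e=e)
cv2.imwrite("pics/1.png",a);cv2.imwrite("pics/2.png",b)
print({k:v for k,v in camera_info("top").items()})
for t in ["die_mid","press","cradle_mouth","clamp_hinge","clamp_bar","clamp_nose","round_die_mid","square_die_mid"]:
    for c in ["scene","top"]:
        dd=d if c=="scene" else e
        for r in pinpoint(c,t)[:3]:
            u,v=r["position"]; z=dd[min(399,int(v)),min(639,int(u))]
            print(t,c,round(r["conf"],2),np.round([u,v],1),np.round(world(c,u,v,z),3))
E
```

```text
{'time': 0.0, 'joint_pos': array([-1.40302073e+00,  5.33536970e-02,  1.61436969e+00,  9.07244608e-06,
        1.47598845e+00, -1.19021681e-01]), 'joint_vel': array([-0.00094324, -0.00086658, -0.00031369, -0.0004056 , -0.00030381,
        0.00125107]), 'joint_efforts': array([-8.93162123e-04, -3.93686235e+01, -3.70179391e+01, -2.49434142e-04,
        6.94626564e-03, -7.35982326e-06]), 'tool_pos': array([ 0.17668128, -0.5988272 ,  0.23001977]), 'tool_rot': array([-1.05938395e-03,  9.89735528e-01,  1.42907180e-01, -2.13129405e-05]), 'contact_force': array([-0.13426271,  0.75028768, -0.75002543]), 'ft_torque': array([0.03373415, 0.01386321, 0.019227  ]), 'grasp_force': 0.0, 'gripper_width': 0.9948632917331027}
{'fx': 437.7926912308947, 'fy': 437.7926912308947, 'cx': 306.1861003066262, 'cy': 201.19226769865074, 'T': array([[-2.85795823e-02,  9.95149057e-01, -9.41358733e-02,
         4.57292078e-01],
       [-9.99591520e-01, -2.84555368e-02,  2.66006422e-03,
        -5.77210516e-02],
       [-3.15264055e-05,  9.41734441e-02,  9.95555805e-01,
         1.00578838e+00],
       [ 0.00000000e+0
[... 658 characters left out ...]
.273]
clamp_hinge scene 0.85 [441.3 155. ] [0.591 0.168 0.132]
clamp_hinge top 0.78 [191.  186.5] [0.578 0.173 0.121]
clamp_bar top 0.58 [139.5 205.1] [0.528 0.22  0.274]
clamp_bar top 0.26 [439.2 213.3] [ 0.512 -0.348  0.056]
clamp_nose scene 0.47 [447.  128.5] [0.576 0.187 0.182]
clamp_nose scene 0.21 [305.6 295.6] [ 0.628 -0.208  0.063]
clamp_nose top 0.42 [173.2 182.5] [0.577 0.189 0.189]
round_die_mid scene 0.66 [206.8 311.9] [ 0.535 -0.358  0.052]
round_die_mid scene 0.66 [446.3 129.9] [0.576 0.187 0.178]
round_die_mid top 0.61 [439.7 211.2] [ 0.517 -0.35   0.057]
square_die_mid scene 0.88 [256.  246.6] [ 0.475 -0.212  0.042]
square_die_mid top 0.61 [371.1 239.5] [ 0.46  -0.199  0.05 ]
```

View pics/1.png

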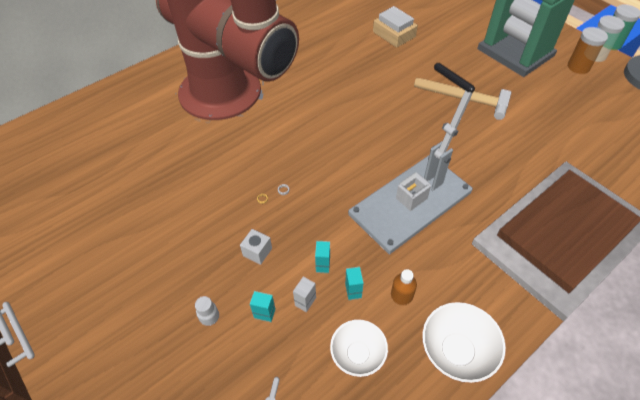

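View pics/2.png

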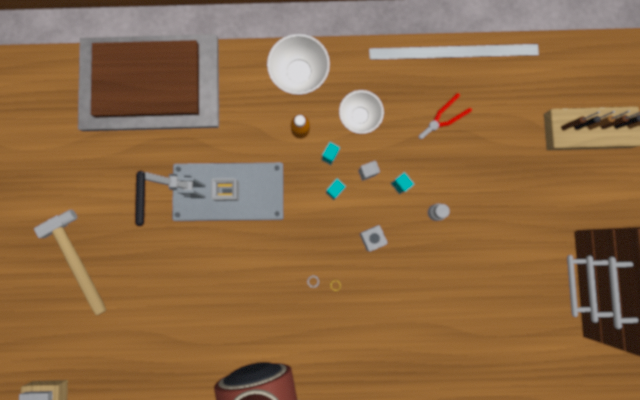

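Picture 1/2: the grey oblong die is at top-image pixel (370,170) between three turquoise look-alikes. The press plate is centred near (228,191), the cradle at (224,188), and the black bar at (140,198), leaning away.

```bash
cat >> h.py <<'E'
def cloud(cam,d,info=None):
    c=info or camera_info(cam); T=np.array(c["T"])
    v,u=np.mgrid[:400,:640]
    p=np.stack([(u-c["cx"])/c["fx"]*d,-(v-c["cy"])/c["fy"]*d,-d],-1)
    P=p@T[:3,:3].T+T[:3,3]; P[d<=0]=np.nan; return P
def rect(P,m):
    q=P[m]; q=q[np.isfinite(q).all(1)]
    (cx,cy),(w,h),a=cv2.minAreaRect((q[:,:2]*1000).astype(np.float32))
    return len(q),np.round([cx,cy,w,h,a],1),np.round(np.percentile(q[:,2],[5,50,95]),4)
E
python3 - <<'E'
from h import *
f=np.load("f.npz")
for cam,img,d in (("scene",f["a"],f["d"]),("top",f["b"],f["e"])):
    P=cloud(cam,d); x,y,z=P[...,0],P[...,1],P[...,2]
    near=lambda X,Y,r: np.hypot(x-X,y-Y)<r
    print(cam)
    sat=cv2.cvtColor(img,cv2.COLOR_BGR2HSV)[...,1]<70
    print(" die top",rect(P,near(.615,-.2,.035)&(z>.058)&sat))
    print(" plate",rect(P,near(.575,.11,.16)&(z>.014)&(z<.026)&sat))
    print(" cradle",rect(P,near(.575,.115,.035)&(z>.062)&(z<.08)))
    print(" bar",rect(P,(y>.13)&(y<.3)&(x>.4)&(x<.65)&(z>.15)&(img.max(-1)<70)))
    print(" table",np.nanmedian(z[near(.5,-.1,.03)]))
E
```

```text
scene
 die top (288, array([ 612.7, -200.6,   26.7,   35.3,   18.6]), array([0.0609, 0.0653, 0.0676]))
 plate (4402, array([622.2, 116.3, 250.6, 219.6,  89.4]), array([0.0167, 0.0197, 0.0226]))
 cradle (312, array([576.2, 118.3,  55.9,  48.7,  88.2]), array([0.0626, 0.0677, 0.0713]))
 bar (323, array([5.418e+02, 2.185e+02, 9.130e+01, 1.190e+01, 4.000e-01]), array([0.2626, 0.2693, 0.2733]))
 table -0.00016402487671363097
top
 die top (201, array([ 612.4, -201. ,   26.3,   34.4,   18.7]), array([0.0639, 0.0672, 0.0697]))
 plate (5046, array([622. , 116.4, 248.1, 217.8,  88.6]), array([0.0181, 0.0211, 0.0241]))
 cradle (315, array([578.1, 117.8,  53.7,  46.1,  89.5]), array([0.0644, 0.0695, 0.0734]))
 bar (413, array([539.6, 221.1,  13.4,  89.9,  89.4]), array([0.2695, 0.2732, 0.2756]))
 table 0.0011677991584360115
```

```bash
python3 -m handwheel '[[[0.024,0.022,0,0,0,5.1],[0.024,0.022,0,0,0,5.1],[0.024,0.022,0,0,0,5.1],[0.024,0.022,0,0,0,5.1],[0.024,0.022,0,0,0,5.1],[0.024,0.022,0,0,0,5.1],[0.024,0.022,0,0,0,5.1],[0.024,0.022,0,0,0,5.1],[0.024,0.022,0,0,0,5.1],[0.024,0.022,0,0,0,5.1],[0.024,0.022,0,0,0,5.1],[0.024,0.022,0,0,0,5.1],[0.024,0.022,0,0,0,5.1],[0.024,0.022,0,0,0,5.1],[0.024,0.022,0,0,0,5.1],[0.024,0.022,0,0,0,5.1],[0.024,0.022,0,0,0,5.1],[0.024,0.022,0,0,0,5.1],[0,0,0,0,0,0]]]' 0.7
cat >> h.py <<'E'
from scipy.spatial.transform import Rotation as Ro
def tool():
    s=state(); q=s["tool_rot"]; R=Ro.from_quat([q[1],q[2],q[3],q[0]]).as_matrix()
    print("t",round(s["time"],2),"pos",np.round(s["tool_pos"],4),"z",np.round(R[:,2],3),"y-yaw",round(np.degrees(np.arctan2(R[1,1],R[0,1])),1),"F",np.round(s["contact_force"],1),"w",round(s["gripper_width"],3),"g",round(s["grasp_force"],1))
E
python3 - <<'E'
from h import *
tool()
I=camera_info("wrist"); a,d=grab_frame("wrist"); cv2.imwrite("pics/3.png",a)
P=cloud("wrist",d,I); x,y,z=P[...,0],P[...,1],P[...,2]
sat=cv2.cvtColor(a,cv2.COLOR_BGR2HSV)[...,1]<70
print(rect(P,(np.hypot(x-.6126,y+.2008)<.03)&(z>.06)&(z<.072)&sat))
print(np.nanmedian(z),I["T"][:3,3])
E
```

```text
time: 2.48
tool_pos: [0.6118, -0.1995, 0.2312]
tool_rot: [0.0, 0.583, 0.812, 0.001]
contact_force: [-0.2, 0.4, -0.1]
gripper_width: 0.701
grasp_force: 0.0
t 2.48 pos [ 0.6118 -0.1995  0.2312] z [ 0.002  0.002 -1.   ] y-yaw 18.7 F [-0.2  0.4 -0.1] w 0.701 g 0.0
(859, array([ 613.7, -200.2,   25.9,   34. ,   18.5]), array([0.064 , 0.0654, 0.0666]))
-0.00020519366100449354 [ 0.58798333 -0.1271919   0.37335726]
```

View pics/3.png

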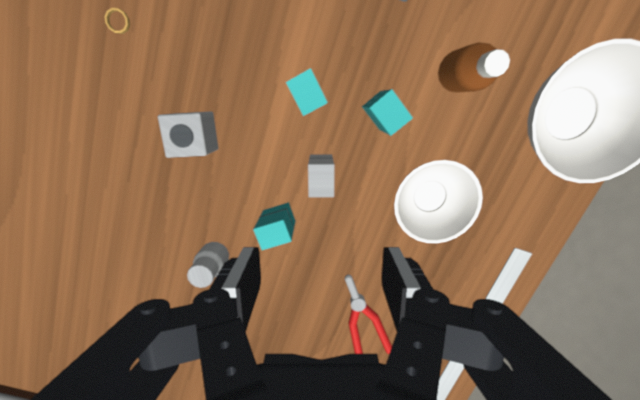

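The wrist view shows the grey die at (321,177), square with the fingers. I'll descend onto it and grip.

```bash
python3 -m handwheel '[[[0.002,-0.001,-0.02,0,0,0],[0,0,-0.03,0,0,0],[0,0,-0.03,0,0,0],[0,0,-0.03,0,0,0],[0,0,-0.03,0,0,0],[0,0,-0.025,0,0,0],[0,0,-0.02,0,0,0],[0,0,-0.015,0,0,0],[0,0,0,0,0,0],[0,0,0,0,0,0]]]' && python3 -m handwheel '[[[0,0,0,0,0,0],[0,0,0,0,0,0],[0,0,0,0,0,0],[0,0,0,0,0,0],[0,0,0,0,0,0],[0,0,0,0,0,0],[0,0,0,0,0,0],[0,0,0,0,0,0]]]' 0
```

```text
time: 3.37
tool_pos: [0.6101, -0.2049, 0.0309]
tool_rot: [-0.001, 0.587, 0.81, -0.0]
contact_force: [-0.2, -0.2, -0.1]
gripper_width: 0.698
grasp_force: 0.0
time: 4.03
tool_pos: [0.6124, -0.2052, 0.0337]
tool_rot: [0.002, 0.586, 0.81, 0.0]
contact_force: [0.7, -0.4, 6.0]
gripper_width: 0.293
grasp_force: 59.3
```

```bash
python3 -m handwheel '[[[0,0,0.01,0,0,0],[0,0,0.02,0,0,0],[0,0,0.03,0,0,0],[0,0,0.04,0,0,0],[0,0,0.04,0,0,0],[0,0,0.02,0,0,0],[0,0,0,0,0,0],[0,0,0,0,0,0]]]' && python3 -c "
from h import *
tool()" && python3 -m handwheel '[[[0,0,0,0,0,0],[0,0,0,0,0,0]]]'
```

```text
time: 4.7
tool_pos: [0.6108, -0.2044, 0.1918]
tool_rot: [0.001, 0.586, 0.81, 0.0]
contact_force: [0.3, 0.5, -5.2]
gripper_width: 0.295
grasp_force: 59.7
t 4.7 pos [ 0.6108 -0.2044  0.1918] z [ 0.001 -0.001 -1.   ] y-yaw 18.2 F [ 0.3  0.5 -5.2] w 0.295 g 59.7
time: 4.87
tool_pos: [0.6087, -0.2035, 0.1869]
tool_rot: [-0.003, 0.586, 0.81, -0.001]
contact_force: [-0.5, 0.4, -4.2]
gripper_width: 0.291
grasp_force: 59.7
```

```bash
python3 -m handwheel '[[[-0.0015,0.0135,0,0,0,6.7],[-0.0015,0.0135,0,0,0,6.7],[-0.0015,0.0135,0,0,0,6.7],[-0.0015,0.0135,0,0,0,6.7],[-0.0015,0.0135,0,0,0,6.7],[-0.0015,0.0135,0,0,0,6.7],[-0.0015,0.0135,0,0,0,6.7],[-0.0015,0.0135,0,0,0,6.7],[-0.0015,0.0135,0,0,0,6.7],[-0.0015,0.0135,0,0,0,6.7],[-0.0015,0.0135,0,0,0,6.7],[-0.0015,0.0135,0,0,0,6.7]]]' && python3 -m handwheel '[[[-0.0015,0.0135,0,0,0,6.7],[-0.0015,0.0135,0,0,0,6.7],[-0.0015,0.0135,0,0,0,6.7],[-0.0015,0.0135,0,0,0,6.7],[-0.0015,0.0135,0,0,0,6.7],[-0.0015,0.0135,0,0,0,6.7],[-0.0015,0.0135,0,0,0,6.7],[-0.0015,0.0135,0,0,0,6.7],[-0.0015,0.0135,0,0,0,6.7],[-0.0015,0.0135,0,0,0,6.7],[-0.0015,0.0135,0,0,0,6.7],[0.002,0.0145,0,0,0,6.8],[0,0,0,0,0,0],[0,0,0,0,0,0],[0,0,0,0,0,0]]]'
python3 - <<'E'
from h import *
tool()
I=camera_info("wrist"); a,d=grab_frame("wrist"); cv2.imwrite("pics/4.png",a); np.savez("w.npz",a=a,d=d,T=I["T"])
P=cloud("wrist",d,I); x,y,z=P[...,0],P[...,1],P[...,2]
sat=cv2.cvtColor(a,cv2.COLOR_BGR2HSV)[...,1]<70
n=np.hypot(x-.577,y-.118)<.045
print("mouth",rect(P,n&(z>.064)&(z<.078)))
print("plate",rect(P,(z>.014)&(z<.026)&sat&(np.hypot(x-.577,y-.118)<.14)))
print("cam",I["T"][:3,3]); 
b,e=grab_frame("top"); cv2.imwrite("pics/5.png",cv2.resize(b[130:250,100:300],None,fx=3,fy=3))
E
```

```text
time: 5.87
tool_pos: [0.5911, -0.0415, 0.1879]
tool_rot: [-0.003, -0.078, 0.997, 0.001]
contact_force: [0.4, -0.2, -3.8]
gripper_width: 0.291
grasp_force: 59.6
time: 7.12
tool_pos: [0.5774, 0.1201, 0.1893]
tool_rot: [-0.001, -0.701, 0.713, 0.001]
contact_force: [-0.2, -0.8, -3.9]
gripper_width: 0.294
grasp_force: 59.6
t 7.12 pos [0.5774 0.1201 0.1893] z [-0.003 -0.001 -1.   ] y-yaw 179.0 F [-0.2 -0.8 -3.9] w 0.294 g 59.6
mouth (1133, array([5.798e+02, 1.163e+02, 4.570e+01, 4.930e+01, 4.000e-01]), array([0.0647, 0.0685, 0.0706]))
plate (21657, array([579.3, 105.9, 223. , 130.2,  89. ]), array([0.0182, 0.0196, 0.0209]))
cam [0.57759148 0.0430001  0.33150626]
```

View pics/4.png

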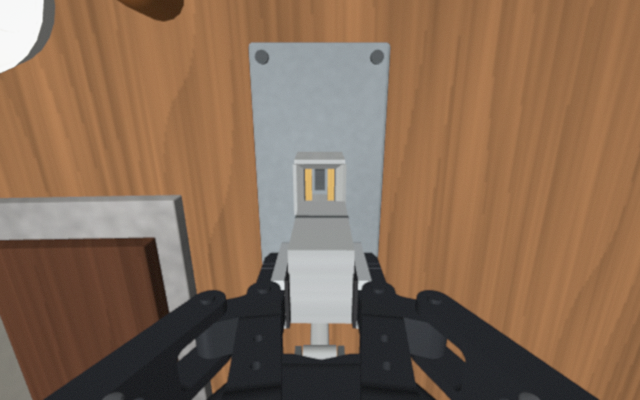

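Run:
```python
from h import *
f=np.load("w.npz"); I=camera_info("wrist"); P=cloud("wrist",f["d"],I); x,y,z=P[...,0],P[...,1],P[...,2]
u=np.arange(640)[None]; v=np.arange(400)[:,None]
for r in (208,212,216,225,235,242,260,280,300):
    s=slice(286,362); zz=z[r,s]; m=zz>.13
    xs=x[r,s][m]; print("row",r,"x",np.round([xs.min(),xs.max()],4),"y",np.round(np.median(y[r,s][m]),4),"z",np.round(np.median(zz[m]),4))
# cradle & plate edges
for r in (170,180,190,198):
    s=slice(285,355); m=(z[r,s]>.055)&(z[r,s]<.08); xs=x[r,s][m]; print("cr",r,np.round([xs.min(),xs.max()],4))
for c in (305,320,335):
    m=(z[130:200,c]>.05)&(z[130:200,c]<.08); print("cy",c,np.round([np.min(y[130:200,c][m])],4),np.round(z[130:200,c][m][:6],3),np.round(y[130:200,c][m][:8],4))
for r in (100,150,200,240):
    m=(z[r]>.014)&(z[r]<.026)&(u[0]>230)&(u[0]<410); xs=x[r][m]; print("pl",r,np.round([xs.min(),xs.max(),(xs.min()+xs.max())/2,np.median(y[r][m])],4))
m=(z[:,290]>.014)&(z[:,290]<.026); print("plate ymin",np.nanmin(y[:,290][m]))
```

```text
row 208 x [0.5657 0.5907] y 0.0984 z 0.1735
row 212 x [0.5655 0.5909] y 0.0985 z 0.1796
row 216 x [0.5656 0.5914] y 0.0983 z 0.1859
row 225 x [0.5661 0.5914] y 0.0984 z 0.1972
row 235 x [0.566  0.5909] y 0.0986 z 0.2082
row 242 x [0.5658 0.5916] y 0.0985 z 0.2152
row 260 x [0.5614 0.5937] y 0.103 z 0.2221
row 280 x [0.5634 0.592 ] y 0.1118 z 0.2223
row 300 x [0.5646 0.5925] y 0.1212 z 0.2223
cr 170 [0.5577 0.6021]
cr 180 [0.5578 0.6024]
cr 190 [0.5577 0.603 ]
cr 198 [0.5575 0.6023]
cy 305 [0.0918] [0.053 0.058 0.062 0.069 0.068 0.07 ] [0.0921 0.0922 0.0922 0.0918 0.0928 0.0933 0.094  0.0948]
cy 320 [0.0921] [0.053 0.057 0.063 0.068 0.07  0.069] [0.0924 0.0925 0.0923 0.0921 0.0928 0.0937 0.0943 0.0952]
cy 335 [0.0922] [0.051 0.057 0.062 0.069 0.07  0.07 ] [0.093  0.0927 0.0927 0.0922 0.0929 0.0937 0.0944 0.0954]
pl 100 [0.5154 0.643  0.5792 0.0437]
pl 150 [0.5162 0.6439 0.58   0.0911]
pl 200 [0.5171 0.6447 0.5809 0.1428]
pl 240 [0.5173 0.645  0.5811 0.1885]
plate ymin -0.006115141252908282
```

Relative to the mouth, the held die is 1.5 mm short in x and 3 mm short in y, with its foot at about z=0.156. I'll correct that and descend, watching the force.

```bash
python3 -m handwheel '[[[0.0015,0.003,0,0,0,0],[0,0,-0.015,0,0,0],[0,0,-0.02,0,0,0],[0,0,-0.02,0,0,0],[0,0,-0.015,0,0,0],[0,0,-0.01,0,0,0],[0,0,0,0,0,0],[0,0,0,0,0,0]]]' && python3 -m handwheel '[[[0,0,-0.003,0,0,0],[0,0,-0.003,0,0,0],[0,0,-0.003,0,0,0],[0,0,0,0,0,0]]]'
python3 - <<'E'
from h import *
tool()
I=camera_info("wrist"); a,d=grab_frame("wrist"); cv2.imwrite("pics/6.png",a)
P=cloud("wrist",d,I); x,y,z=P[...,0],P[...,1],P[...,2]
for r in (215,225,235,242):
    s=slice(286,362); zz=z[r,s]; m=(zz>.075)&(y[r,s]<.13); xs=x[r,s][m]; print(r,np.round([xs.min(),xs.max(),np.median(y[r,s][m]),np.median(zz[m])],4))
print("top",np.nanmedian(z[280,310:335]))
E
```

```text
time: 7.88
tool_pos: [0.5797, 0.1234, 0.1111]
tool_rot: [-0.0, -0.702, 0.713, 0.0]
contact_force: [0.6, -0.1, -4.1]
gripper_width: 0.292
grasp_force: 59.5
time: 8.22
tool_pos: [0.5797, 0.1236, 0.1022]
tool_rot: [-0.0, -0.702, 0.712, 0.0]
contact_force: [0.3, 0.5, -3.8]
gripper_width: 0.292
grasp_force: 59.6
t 8.22 pos [0.5797 0.1236 0.1022] z [-0. -0. -1.] y-yaw 179.1 F [ 0.3  0.5 -3.8] w 0.292 g 59.6
215 [0.5672 0.5929 0.1022 0.096 ]
225 [0.5679 0.5933 0.1022 0.1089]
235 [0.5679 0.5933 0.1022 0.1202]
242 [0.5677 0.5936 0.1023 0.127 ]
top 0.13410755685324324
```

View pics/6.png

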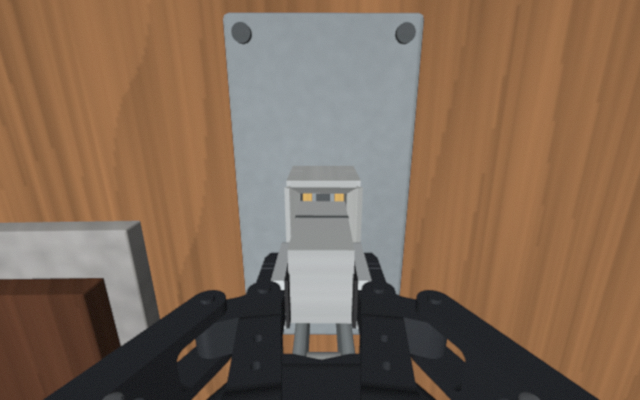

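The foot is in the flare and centred to about 1 mm. I'll go on slowly.

```bash
python3 -m handwheel '[[[0,-0.001,-0.002,0,0,0],[0,0,-0.002,0,0,0],[0,0,-0.002,0,0,0],[0,0,0,0,0,0]]]' && python3 -m handwheel '[[[0,0,-0.002,0,0,0],[0,0,-0.002,0,0,0],[0,0,-0.002,0,0,0],[0,0,0,0,0,0]]]'
```

```text
time: 8.6
tool_pos: [0.5794, 0.1225, 0.0956]
tool_rot: [-0.0, -0.702, 0.712, 0.0]
contact_force: [-0.2, 0.4, -3.1]
gripper_width: 0.296
grasp_force: 59.5
time: 8.93
tool_pos: [0.5794, 0.1225, 0.0896]
tool_rot: [-0.0, -0.702, 0.712, 0.0]
contact_force: [0.2, -1.3, -5.0]
gripper_width: 0.299
grasp_force: 59.6
```

```bash
python3 -m handwheel '[[[0,0,-0.002,0,0,0],[0,0,-0.002,0,0,0],[0,0,-0.002,0,0,0],[0,0,0,0,0,0]]]' && python3 -m handwheel '[[[0,0,-0.0015,0,0,0],[0,0,-0.001,0,0,0],[0,0,-0.001,0,0,0],[0,0,0,0,0,0]]]'
```

```text
time: 9.27
tool_pos: [0.5794, 0.1225, 0.0836]
tool_rot: [-0.0, -0.702, 0.712, 0.0]
contact_force: [1.0, -0.3, -4.9]
gripper_width: 0.295
grasp_force: 59.6
time: 9.6
tool_pos: [0.5797, 0.1225, 0.0805]
tool_rot: [-0.0, -0.702, 0.712, 0.0]
contact_force: [0.0, -0.8, -3.8]
gripper_width: 0.295
grasp_force: 59.6
```

```bash
python3 -m handwheel '[[[0,0,-0.0005,0,0,0],[0,0,-0.0005,0,0,0],[0,0,0,0,0,0]]]'|grep -E "pos|contact" && python3 -m handwheel '[[[0,0,-0.0005,0,0,0],[0,0,-0.0005,0,0,0],[0,0,0,0,0,0]]]'|grep -E "pos|contact"
```

```text
tool_pos: [0.5798, 0.1225, 0.0798]
contact_force: [-1.0, -0.6, -2.8]
tool_pos: [0.5798, 0.1226, 0.0797]
contact_force: [-4.9, -0.7, 3.8]
```

The die rests on the ejector. I'll release it and rise.

```bash
python3 -m handwheel '[[[0,0,0,0,0,0],[0,0,0,0,0,0],[0,0,0,0,0,0],[0,0,0,0,0,0],[0,0,0,0,0,0],[0,0,0,0,0,0]]]' 0.7 && python3 -m handwheel '[[[0,0,0.01,0,0,0],[0,0,0.015,0,0,0],[0,0,0.025,0,0,0],[0,0,0.035,0,0,0],[0,0,0.035,0,0,0],[0,0,0.02,0,0,0],[0,-0.03,0.01,0,0,0],[0,-0.03,0,0,0,0],[0,0,0,0,0,0],[0,0,0,0,0,0]]]' 0
python3 - <<'E'
from h import *
tool()
I=camera_info("wrist"); a,d=grab_frame("wrist")
P=cloud("wrist",d,I); x,y,z=P[...,0],P[...,1],P[...,2]
print("die top",rect(P,(np.hypot(x-.58,y-.118)<.03)&(z>.1)&(z<.125)))
b,e=grab_frame("top"); cv2.imwrite("pics/7.png",np.hstack([cv2.resize(a,(560,350)),cv2.resize(b[130:250,100:180],(233,350))]))
for c,dd,im in(("scene",*grab_frame("scene")[::-1]),("top",e,b)):
    P=cloud(c,dd); x,y,z=P[...,0],P[...,1],P[...,2]
    print(c,"bar",rect(P,(y>.15)&(y<.3)&(x>.45)&(x<.65)&(z>.2)&(z<.3)&(im.max(-1)<70)))
E
```

```text
time: 10.6
tool_pos: [0.58, 0.1226, 0.0789]
tool_rot: [0.0, -0.702, 0.712, -0.0]
contact_force: [0.5, -0.3, 0.2]
gripper_width: 0.7
grasp_force: 0.0
time: 11.43
tool_pos: [0.58, 0.0648, 0.2298]
tool_rot: [-0.0, -0.699, 0.715, -0.001]
contact_force: [-0.2, 0.6, -0.5]
gripper_width: 0.002
grasp_force: 0.0
t 11.43 pos [0.58   0.0648 0.2298] z [ 0.001 -0.002 -1.   ] y-yaw 178.8 F [-0.2  0.6 -0.5] w 0.002 g 0.0
die top (484, array([580.3, 111.2,  21. ,  25.8,  89. ]), array([0.1024, 0.1113, 0.1126]))
scene bar (232, array([554.5, 217.1,  65.6,  14.3,   2.8]), array([0.2628, 0.2691, 0.2731]))Traceback (most recent call last):
  File "<stdin>", line 9, in <module>
  File "h.py", line 17, in rect
    return len(q),np.round([cx,cy,w,h,a],1),np.round(np.percentile(q[:,2],[5,50,95]),4)
                                                     ~~~~~~~~~~~~~^^^^^^^^^^^^^^^^^^
    return _quantile_unchecked(
        a, q, axis, out, overwrite_input, method, keepdims, weights)
    return _ureduce(a,
                    func=_quantile_ureduce_func,
    ...<5 lines>...
                    overwrite_input=overwrite_input,
                    method=method)
    r = func(a, **kwargs)
    result = _quantile(arr,
                       quantiles=q,
    ...<2 lines>...
                       out=out,
                       weights=wgt)
    slices_having_nans = np.isnan(arr[-1, ...])
                                  ~~~^^^^^^^^^
IndexError: index -1 is out of bounds for axis 0 with size 0
```

View pics/7.png

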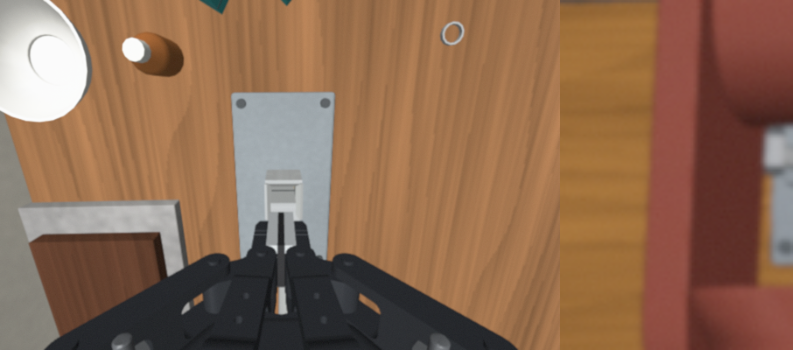

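The die is seated on the ejector (top at 0.111) and let go. Next, the shut fingers go behind the bar.

```bash
python3 -m handwheel '[[[0,0,0.03,0,0,0],[0,0,0.03,0,0,0],[0,0,0.03,0,0,0],[-0.009,0.03,0,0,0,0],[-0.009,0.04,0,0,0,0],[-0.009,0.04,0,0,0,0],[-0.009,0.04,0,0,0,0],[-0.009,0.035,0,0,0,0],[0,0.012,0,0,0,0],[0,0,0,0,0,0],[0,0,-0.025,0,0,0],[0,0,-0.025,0,0,0],[0,0,-0.025,0,0,0],[0,0,0,0,0,0],[0,0,0,0,0,0]]]'
python3 - <<'E'
from h import *
tool()
a,d=grab_frame("scene"); cv2.imwrite("pics/8.png",cv2.resize(a[20:270,340:600],(780,560) if 0 else (624,600)))
E
```

```text
time: 12.83
tool_pos: [0.5341, 0.2616, 0.2419]
tool_rot: [-0.003, -0.7, 0.714, -0.0]
contact_force: [-0.1, 0.2, 0.1]
gripper_width: 0.001
grasp_force: 0.0
t 12.83 pos [0.5341 0.2616 0.2419] z [-0.004 -0.004 -1.   ] y-yaw 178.8 F [-0.1  0.2  0.1] w 0.001 g 0.0
```

View pics/8.png

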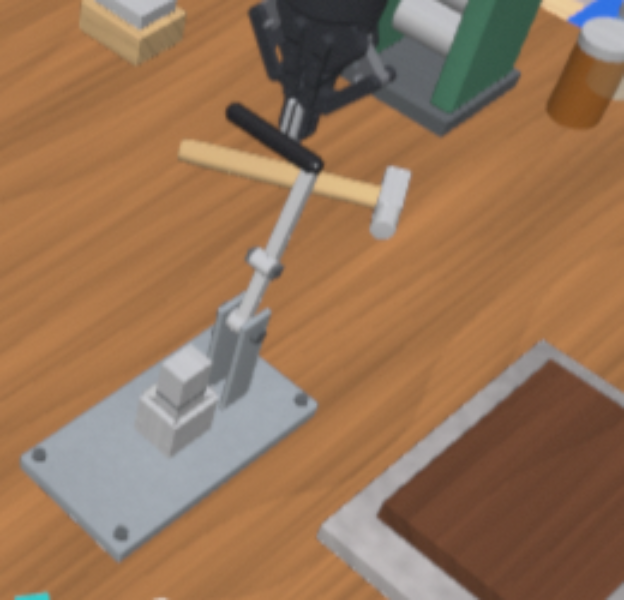

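```bash
python3 -m handwheel '[[[0,-0.01,0,0,0,0],[0,-0.01,0,0,0,0],[0,-0.01,0,0,0,0],[0,-0.01,0,0,0,0],[0,-0.01,0,0,0,0],[0,-0.01,0,0,0,0]]]' | grep -E "pos|contact" && python3 -m handwheel '[[[0,-0.01,-0.003,0,0,0],[0,-0.01,-0.003,0,0,0],[0,-0.01,-0.003,0,0,0],[0,-0.01,-0.003,0,0,0],[0,-0.01,-0.003,0,0,0],[0,-0.01,-0.003,0,0,0],[0,-0.01,-0.003,0,0,0],[0,-0.01,-0.003,0,0,0],[0,0,0,0,0,0]]]'| grep -E "time|pos|contact"
python3 - <<'E'
from h import *
f,d=grab_frame("scene"); P=cloud("scene",d); x,y,z=P[...,0],P[...,1],P[...,2]
m=(y>.05)&(y<.16)&(x>.48)&(x<.57)&(z>.2)&(z<.29)&(f.max(-1)<70)
print(rect(P,m)); cv2.imwrite("pics/9.png",cv2.resize(f[20:270,340:600],(624,600)))
E
```

```text
tool_pos: [0.5365, 0.2038, 0.2485]
contact_force: [-0.6, 8.6, 6.1]
time: 14.13
tool_pos: [0.5351, 0.1216, 0.2202]
contact_force: [0.6, 1.3, -1.3]
(710, array([530. , 113.9,  42.4,  80.1,  89.7]), array([0.2459, 0.2642, 0.288 ]))
```

View pics/9.png

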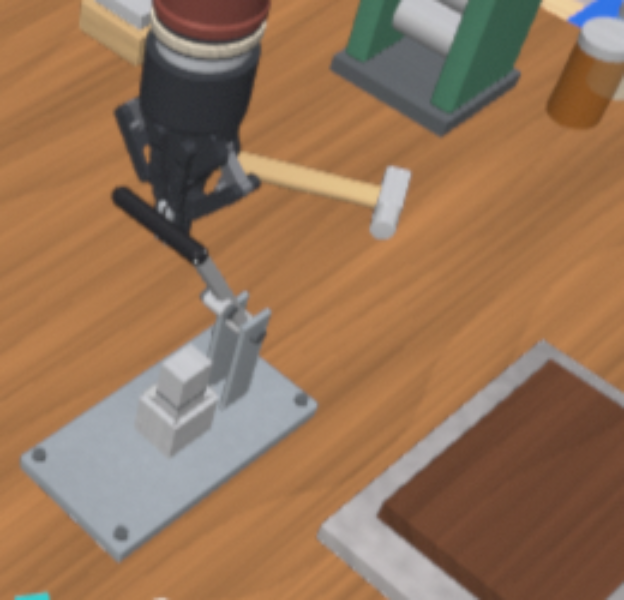

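The clamp is past upright at about 1.0 rad. Now I'll go over the bar and push from above along its arc.

```bash
python3 -m handwheel '[[[0,0.015,0,0,0,0],[0,0,0.035,0,0,0],[0,0,0.035,0,0,0],[0,-0.02,0,0,0,0],[0,-0.02,0,0,0,0],[0,0,0,0,0,0],[0,0,-0.015,0,0,0],[0,0,-0.015,0,0,0],[0,0,0,0,0,0]]]' && python3 -m handwheel '[[[0,-0.006,-0.006,0,0,0],[0,-0.006,-0.006,0,0,0],[0,-0.006,-0.006,0,0,0],[0,-0.005,-0.007,0,0,0],[0,-0.006,-0.008,0,0,0]]]'
```

```text
time: 14.93
tool_pos: [0.5333, 0.0973, 0.2571]
tool_rot: [-0.003, -0.7, 0.714, 0.001]
contact_force: [0.5, 0.4, -0.3]
gripper_width: 0.002
grasp_force: 0.0
time: 15.35
tool_pos: [0.535, 0.0679, 0.2266]
tool_rot: [-0.001, -0.7, 0.714, -0.001]
contact_force: [0.1, 0.2, 0.7]
gripper_width: 0.001
grasp_force: 0.0
```

```bash
python3 -m handwheel '[[[0,-0.001,-0.004,0,0,0],[0,-0.002,-0.004,0,0,0],[0,-0.002,-0.004,0,0,0]]]'|grep -E "pos|contact"
python3 - <<'E'
from h import *
for c in ("scene","top"):
    f,d=grab_frame(c); P=cloud(c,d); x,y,z=P[...,0],P[...,1],P[...,2]
    m=(y>.0)&(y<.16)&(x>.47)&(x<.51)&(z>.13)&(z<.29)&(f.max(-1)<80)
    if m.sum()>5: print(c,rect(P,m),m.sum())
E
```

```text
tool_pos: [0.5348, 0.0645, 0.2143]
contact_force: [-0.4, 0.1, -0.2]
scene (101, array([496.7,  54.8,  16.1,  24.1,  55.5]), array([0.266 , 0.2807, 0.2891])) 101
top (64, array([499.6, 102. ,  14. ,  15.3,  85.1]), array([0.2522, 0.2551, 0.2577])) 64
```

The bar is still at about 1.0 rad (y≈0.102, top at 0.256), so I passed in front of it. I'll go back up over it and touch it first.

```bash
python3 -m handwheel '[[[0,0,0.03,0,0,0],[0,0,0.028,0,0,0],[0,0.02,0,0,0,0],[0,0.018,0,0,0,0],[0,0,0,0,0,0],[0,0,-0.008,0,0,0],[0,0,-0.006,0,0,0],[0,0,-0.004,0,0,0]]]'|grep -E "time|pos|contact"; python3 -m handwheel '[[[0,-0.003,-0.003,0,0,0],[0,-0.003,-0.003,0,0,0]]]'|grep -E "pos|contact"
```

```text
time: 16.37
tool_pos: [0.5345, 0.1018, 0.2541]
contact_force: [-5.5, -4.1, 16.5]
tool_pos: [0.5345, 0.0959, 0.2506]
contact_force: [-6.4, -2.9, 13.1]
```

```bash
python3 -m handwheel '[[[0,-0.006,-0.005,0,0,0],[0,-0.006,-0.005,0,0,0],[0,-0.006,-0.005,0,0,0],[0,-0.005,-0.006,0,0,0],[0,-0.005,-0.006,0,0,0]]]'|grep -E "time|pos|contact"; python3 -m handwheel '[[[0,-0.005,-0.006,0,0,0],[0,-0.004,-0.006,0,0,0],[0,-0.004,-0.0065,0,0,0],[0,-0.004,-0.0065,0,0,0]]]'|grep -E "pos|contact"
```

```text
time: 16.95
tool_pos: [0.5343, 0.0653, 0.2247]
contact_force: [-10.3, -8.9, 15.6]
tool_pos: [0.5366, 0.0543, 0.1996]
contact_force: [-0.4, -6.7, 10.4]
```

```bash
python3 -m handwheel '[[[0,-0.004,-0.006,0,0,0],[0,-0.003,-0.006,0,0,0],[0,-0.003,-0.006,0,0,0],[0,-0.002,-0.006,0,0,0],[0,-0.002,-0.005,0,0,0],[0,-0.001,-0.003,0,0,0],[0,0,0,0,0,0]]]'|grep -E "time|pos|contact"
python3 - <<'E'
from h import *
f,d=grab_frame("scene"); cv2.imwrite("pics/10.png",cv2.resize(f[20:270,340:600],(624,600)))
E
```

```text
time: 17.87
tool_pos: [0.5353, 0.0489, 0.1642]
contact_force: [0.1, -0.4, 0.8]
```

View pics/10.png

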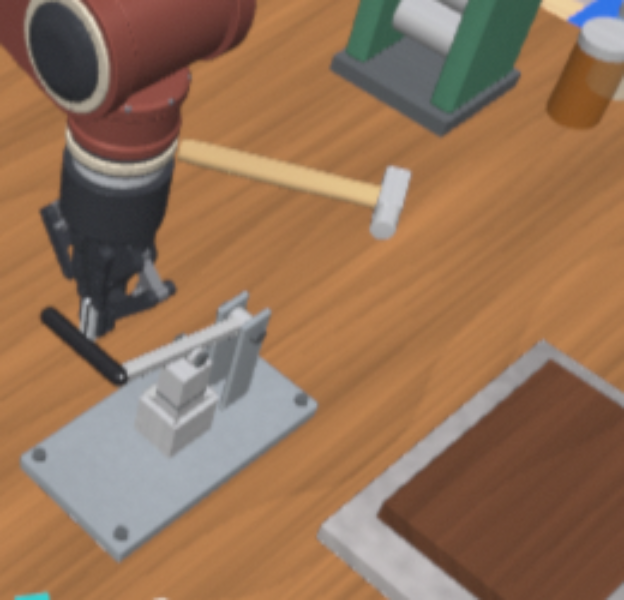

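Picture 10: the clamp is nearly level with the roller just at the die, and the fingertips are slightly behind (+y) the bar. I'll lift, recentre over the bar and feel down.

```bash
python3 -m handwheel '[[[0,0,0.02,0,0,0],[0,-0.01,0.005,0,0,0],[0,-0.008,0,0,0,0],[0,0,0,0,0,0],[0,0,0,0,0,0]]]'|grep -E "time|pos|contact"
python3 - <<'E'
from h import *
tool()
for c in ("scene","top"):
    f,d=grab_frame(c); P=cloud(c,d); x,y,z=P[...,0],P[...,1],P[...,2]
    m=(y>-.01)&(y<.09)&(x>.47)&(x<.515)&(z>.1)&(z<.18)&(f.max(-1)<80)
    if m.sum()>5: print(c,rect(P,m))
E
```

```text
time: 18.33
tool_pos: [0.5351, 0.0396, 0.1884]
contact_force: [-0.1, 0.1, 0.4]
t 18.33 pos [0.5351 0.0396 0.1884] z [-0.002 -0.024 -1.   ] y-yaw 176.9 F [-0.1  0.1  0.4] w -0.001 g 0.0
scene (69, array([504.1,  33. ,  12.1,  21.9,  88.8]), array([0.1587, 0.1643, 0.1675]))
```

```bash
python3 -m handwheel '[[[0,-0.004,0,0,0,-5],[0,-0.003,0,0,0,-5],[0,0,0,0,0,-5],[0,0,0,0,0,0],[0,0,0,0,0,0]]]'|grep -E "time|pos|contact"; python3 -c "
from h import *
tool(); print(np.round(state()['joint_pos'],3))"
```

```text
time: 18.85
tool_pos: [0.5354, 0.033, 0.1889]
contact_force: [-1.1, 0.1, 0.5]
t 18.85 pos [0.5354 0.033  0.1889] z [-0.008 -0.023 -1.   ] y-yaw 162.1 F [-1.1  0.1  0.5] w 0.005 g 0.0
[-0.065 -0.124  1.856 -0.024  1.415 -2.889]
```

```bash
python3 -m handwheel '[[[0,0,-0.01,0,0,0],[0,0,-0.009,0,0,0],[0,0,-0.002,0,0,0],[0,0,0,0,0,0]]]'|grep -E "time|pos|contact"; python3 -m handwheel '[[[0,0,-0.0015,0,0,0],[0,0,-0.0015,0,0,0],[0,0,0,0,0,0]]]'|grep -E "pos|contact"
```

```text
time: 19.18
tool_pos: [0.5348, 0.033, 0.1669]
contact_force: [-0.9, -0.2, 0.3]
tool_pos: [0.5357, 0.0328, 0.1657]
contact_force: [-1.2, -0.5, 0.4]
```

```bash
python3 -m handwheel '[[[0,0,-0.002,0,0,0],[0,0,-0.002,0,0,0],[0,0,0,0,0,0]]]'|grep -E "time|pos|contact"
```

```text
time: 19.68
tool_pos: [0.5359, 0.032, 0.1622]
contact_force: [-1.4, -2.9, 3.2]
```

```bash
python3 -m handwheel '[[[0,-0.0005,-0.002,0,0,0],[0,-0.0005,-0.002,0,0,0],[0,0,-0.0015,0,0,0]]]'|grep -E "time|pos|contact";python3 -m handwheel '[[[0,-0.0005,-0.0015,0,0,0],[0,0,-0.0015,0,0,0],[0,0,-0.0015,0,0,0]]]'|grep -E "time|pos|contact"
```

```text
time: 19.93
tool_pos: [0.5361, 0.031, 0.1569]
contact_force: [-1.8, -3.1, 5.7]
time: 20.18
tool_pos: [0.5363, 0.0304, 0.1526]
contact_force: [-1.7, -3.4, 5.6]
```

```bash
python3 -m handwheel '[[[0,0,-0.0015,0,0,0],[0,-0.0005,-0.0015,0,0,0]]]'|grep -E "time|pos|contact";python3 -m handwheel '[[[0,0,-0.0015,0,0,0],[0,0,-0.0015,0,0,0]]]'|grep -E "time|pos|contact"
```

```text
time: 20.35
tool_pos: [0.5364, 0.0301, 0.1497]
contact_force: [-2.2, -2.4, 6.3]
time: 20.52
tool_pos: [0.5365, 0.0297, 0.1469]
contact_force: [-1.2, -4.0, 6.5]
```

```bash
ok(){ python3 -c "
from plant import state; s=state(); f=s['contact_force']; print(round(s['time'],2),s['tool_pos'].round(4),f.round(1)); raise SystemExit(f[2]>9.6)"; }
python3 -m handwheel '[[[0,0,-0.001,0,0,0],[0,0,-0.001,0,0,0]]]'>/dev/null; ok && python3 -m handwheel '[[[0,0,-0.001,0,0,0],[0,0,-0.001,0,0,0]]]'>/dev/null && ok && python3 -m handwheel '[[[0,0,-0.001,0,0,0],[0,0,-0.001,0,0,0]]]'>/dev/null && ok && python3 -m handwheel '[[[0,0,-0.001,0,0,0],[0,0,-0.001,0,0,0]]]' >/dev/null && ok
```

```text
20.68 [0.5366 0.0296 0.145 ] [-1.7 -5.4  7.3]False
```

```bash
ok(){ python3 -c "
from plant import state; s=state(); f=s['contact_force']; print(round(s['time'],2),s['tool_pos'].round(4),f.round(1)); raise SystemExit(int(f[2]>10.3))"; }
python3 -m handwheel '[[[0,-0.001,-0.001,0,0,0],[0,0,-0.001,0,0,0]]]'>/dev/null; ok && python3 -m handwheel '[[[0,0,-0.001,0,0,0],[0,0,-0.001,0,0,0]]]'>/dev/null && ok && python3 -m handwheel '[[[0,0,-0.001,0,0,0],[0,0,-0.001,0,0,0]]]'>/dev/null && ok && python3 -m handwheel '[[[0,0,-0.001,0,0,0],[0,0,-0.001,0,0,0]]]' >/dev/null && ok
```

```text
20.85 [0.5366 0.0292 0.1429] [-1.2 -2.9  6.3]
21.02 [0.5366 0.0289 0.1409] [-1.6 -4.1  5.2]
21.18 [0.5366 0.0287 0.139 ] [-1.  -4.3  6.7]
21.35 [0.5367 0.0287 0.137 ] [-1.2 -4.1  5.9]
```

Run:
```python
from h import *
tool()
for c in ("scene","top"):
    f,d=grab_frame(c); P=cloud(c,d); x,y,z=P[...,0],P[...,1],P[...,2]
    m=(y>-.01)&(y<.09)&(x>.48)&(x<.515)&(z>.08)&(z<.18)&(f.max(-1)<80)
    if m.sum()>5:
        print(c,"bar",rect(P,m))
    # arm ridge: strip of arm x .575-.590 ; print z vs y
    for yy in np.arange(.03,.2,.015):
        k=(abs(y-yy)<.004)&(abs(x-.582)<.02)&(z>.05)
        if k.sum()>2: print(c,round(yy,3),k.sum(),np.round(np.percentile(z[k],[10,50,90,100]),4), "x",np.round(np.median(x[k]),3))
```

```text
t 21.35 pos [0.5367 0.0287 0.137 ] z [-0.004 -0.026 -1.   ] y-yaw 161.9 F [-1.2 -4.1  5.9] w -0.0 g 3.1
scene bar (63, array([503.7,  26.9,  10.7,  22.3,  88. ]), array([0.1292, 0.135 , 0.1375]))
scene 0.03 419 [0.2241 0.3516 0.4365 0.4466] x 0.573
scene 0.045 294 [0.2704 0.3791 0.4406 0.4472] x 0.572
scene 0.06 182 [0.1318 0.4231 0.4437 0.449 ] x 0.575
scene 0.075 266 [0.3861 0.4256 0.4449 0.4517] x 0.576
scene 0.09 182 [0.0542 0.1224 0.4446 0.4512] x 0.578
scene 0.105 155 [0.0638 0.0886 0.1266 0.1303] x 0.583
scene 0.12 97 [0.0645 0.0993 0.1257 0.1288] x 0.591
scene 0.135 71 [0.0598 0.0874 0.1253 0.1276] x 0.591
scene 0.15 26 [0.1172 0.1229 0.1253 0.1262] x 0.581
scene 0.165 147 [0.0627 0.1079 0.1266 0.1321] x 0.589
scene 0.18 136 [0.0651 0.1181 0.1299 0.1349] x 0.592
scene 0.195 76 [0.0596 0.0924 0.1309 0.1328] x 0.591
top 0.03 50 [0.4305 0.443  0.4474 0.4481] x 0.568
top 0.045 50 [0.4344 0.4426 0.4478 0.45  ] x 0.568
top 0.06 47 [0.4349 0.4437 0.4477 0.4494] x 0.569
top 0.075 86 [0.4274 0.4424 0.4502 0.4537] x 0.572
top 0.09 30 [0.4344 0.4479 0.4518 0.4544] x 0.57
top 0.195 30 [0.116  0.1321 0.1345 0.1385] x 0.57
```

```bash
cat >> h.py <<'E'
def dietop():
    f,d=grab_frame("scene"); P=cloud("scene",d); x,y,z=P[...,0],P[...,1],P[...,2]
    for lo,hi in ((.567,.573),(.587,.593)):
        k=(x>lo)&(x<hi)&(y>.103)&(y<.135)&(z>.078)&(z<.122)
        if k.sum(): print("x",lo,k.sum(),np.round(np.percentile(z[k],[10,50,75,90,97]),4))
    m=(y>-.01)&(y<.09)&(x>.48)&(x<.515)&(z>.08)&(z<.18)&(f.max(-1)<80); print("bar top",np.percentile(z[m],95))
E
python3 -c "
from h import *
dietop()"
python3 -m handwheel '[[[0,0,0,0,0,0]]]'|grep contact
python3 -m handwheel '[[[0,-0.0005,-0.001,0,0,0],[0,0,-0.001,0,0,0]]]'|grep -E "time|pos|contact"
```

```text
x 0.567 4 [0.0906 0.1203 0.121  0.1215 0.1218]
x 0.587 122 [0.0823 0.0996 0.108  0.1177 0.1199]
bar top 0.13757071205657043
contact_force: [-0.4, -3.8, 5.3]
time: 21.75
tool_pos: [0.5367, 0.0286, 0.135]
contact_force: [-1.2, -2.2, 6.1]
```

```bash
ok(){ python3 -c "
from plant import state; s=state(); f=s['contact_force']; print(round(s['time'],2),s['tool_pos'].round(4),f.round(1)); raise SystemExit(int(f[2]>9.5))"; }
python3 -m handwheel '[[[0,0,-0.001,0,0,0],[0,0,-0.001,0,0,0]]]'>/dev/null; ok && python3 -m handwheel '[[[0,0,-0.001,0,0,0],[0,0,-0.001,0,0,0]]]'>/dev/null && ok && python3 -m handwheel '[[[0,0,-0.001,0,0,0],[0,0,-0.001,0,0,0]]]'>/dev/null && ok && python3 -m handwheel '[[[0,0,-0.001,0,0,0],[0,0,-0.001,0,0,0]]]' >/dev/null && ok; python3 -c "
from h import *
dietop()"
```

```text
21.92 [0.5368 0.0284 0.133 ] [-1.5 -4.5  6. ]
22.08 [0.5367 0.0282 0.131 ] [-1.2 -4.6  5.8]
22.25 [0.5368 0.0282 0.129 ] [-0.4 -5.4  6. ]
22.42 [0.5368 0.0281 0.127 ] [-2.  -4.5  6.2]
x 0.567 10 [0.1125 0.1184 0.1208 0.1215 0.1217]
x 0.587 111 [0.0822 0.097  0.1037 0.1128 0.1162]
bar top 0.17776861014964832
```

Run:
```python
from h import *
f,d=grab_frame("scene"); P=cloud("scene",d); x,y,z=P[...,0],P[...,1],P[...,2]
for r in masks_of("scene","die_mid")[:6]:
    m=r["region"]; q=P[m]; c=np.nanmedian(q,0)
    if abs(c[1]-.118)<.06: print(round(r["conf"],2),r["box"],c.round(3),np.nanpercentile(q,[3,97],axis=0).round(3))
for r in pinpoint("scene","die_mid")[:5]: print("pt",round(r["conf"],2),np.round(r["position"],1))
k=(x>.575)&(x<.6)&(y>.09)&(y<.145)&(z>.075)&(z<.14)
vv,uu=np.where(k); print(uu.min(),uu.max(),vv.min(),vv.max())
for v in range(vv.min(),vv.max()+1,1):
    print(v," ".join("%3d,%3d,%3d"%tuple(np.round((P[v,u]-[.5,0,0])*1000)) for u in range(406,430,3)))
```

```text
0.8 [404.4, 171.1, 17.5, 19.8] [0.589 0.106 0.085] [[0.568 0.099 0.064]
 [0.592 0.134 0.104]]
pt 0.89 [261.8 308.6]
pt 0.81 [353.9 283.4]
pt 0.76 [321.1 258.1]
pt 0.6 [416.5 182.8]
408 429 160 190
160 -14,197,  4 -12,206, -1  -5,208,  4  -3,217, -2   2,221,  0  16,213, 18  71,142,120  77,144,122
161 -14,198, -1 -10,204, -2  -3,206,  3   1,211,  3   4,219,  0  20,208, 22  74,139,121  79,141,124
162 -13,197, -2  -8,202, -1  -4,207, -2   0,214, -4  17,202, 20  72,132,121  76,136,122  80,140,122
163 -10,194, -1  -8,202, -5  -1,204,  0   4,209,  1  20,197, 23  75,129,123  78,134,123  82,139,121
164  -7,191,  0  -4,198, -2   1,202, -1  64,125,113  72,123,122  76,128,122  79,133,121  82,139,119
165  -6,189, -1  -1,195, -1  64,116,117  68,120,118  74,121,122  78,126,122  82,130,123  84,137,119
166  -1,185,  3   0,194, -3  65,115,116  72,114,122  76,119,123  79,125,121  83,130,120  84,139,114
167   0,183,  2   4,190,  0  65,115,112  75,111,125  77,118,121  81,122,122  83,130,118  65,169, 71
168   1,182,  0  16,174, 19  73,105,124  77,109,124  79,117,120  82,122,120  82,132,112  66,167, 70
169   3,181,  0  18,171, 21  75,103,125  78,108,123  82,113,123  84,119,120  41,194, 24  67,167, 68
170  14,167, 16  72, 98,122  76,102,124  80,107,123  83,112,121  85,119,118  41,195, 19  69,164, 69
171  17,164, 18  73, 97,121  77,101,122  80,106,121  83,112,119  87,117,118  83,133,103  67,169, 60
172  71, 91,121  74, 96,120  81, 97,126  83,104,122  83,114,114  87,117,115  92,121,117  69,166, 62
173  74, 88,123  77, 93,121  81, 97,123  83,104,119  84,113,113  89,115,116  93,120,115  89,136,100
174  75, 87,122  80, 90,124  82, 97,121  83,105,115  86,110,114  91,113,117  92,123,109  92,133,101Traceback (most recent call last):
  File "<stdin>", line 10, in <module>
  File "<stdin>", line 10, in <genexpr>
ValueError: cannot convert float NaN to integer
```

The die top is now near 0.102, so it is sinking on the ejector as intended. I'll keep going until the stop.

```bash
ok(){ python3 -c "
from plant import state; s=state(); f=s['contact_force']; print(round(s['time'],2),s['tool_pos'].round(4),f.round(1)); raise SystemExit(int(f[2]>8.3))"; }
python3 -m handwheel '[[[0,0,-0.001,0,0,0],[0,0,-0.0005,0,0,0]]]'>/dev/null; ok && python3 -m handwheel '[[[0,0,-0.001,0,0,0],[0,0,-0.0005,0,0,0]]]'>/dev/null && ok && python3 -m handwheel '[[[0,0,-0.001,0,0,0],[0,0,-0.0005,0,0,0]]]'>/dev/null && ok && python3 -m handwheel '[[[0,0,-0.001,0,0,0],[0,0,-0.0005,0,0,0]]]' >/dev/null && ok && python3 -m handwheel '[[[0,0,-0.001,0,0,0],[0,0,-0.0005,0,0,0]]]' >/dev/null && ok && python3 -m handwheel '[[[0,0,-0.001,0,0,0],[0,0,-0.0005,0,0,0]]]' >/dev/null && ok
```

```text
22.78 [0.5368 0.0283 0.1254] [-1.5 -4.1  5.5]
22.95 [0.5368 0.0282 0.1239] [-1.1 -4.   6.1]
23.12 [0.5369 0.0281 0.1225] [-0.7 -5.1  6.7]
23.28 [0.5368 0.0281 0.1209] [-1.6 -5.4  6.5]
23.45 [0.5369 0.0281 0.1197] [-1.9 -4.7  8.5]
```

```bash
ok(){ python3 -c "
from plant import state; s=state(); f=s['contact_force']; print(round(s['time'],2),s['tool_pos'].round(4),f.round(1)); raise SystemExit(int(f[2]>11.2))"; }
python3 -m handwheel '[[[0,-0.001,0,0,0,0],[0,0,0,0,0,0]]]'>/dev/null; ok && python3 -m handwheel '[[[0,0,-0.0005,0,0,0],[0,0,0,0,0,0]]]'>/dev/null && ok && python3 -m handwheel '[[[0,0,-0.0005,0,0,0],[0,0,0,0,0,0]]]'>/dev/null && ok && python3 -m handwheel '[[[0,0,-0.0005,0,0,0],[0,0,0,0,0,0]]]' >/dev/null && ok
```

```text
23.62 [0.5369 0.028  0.1197] [-1.3 -1.6  7.2]
23.78 [0.5369 0.028  0.1194] [-1.4 -2.   8.2]
23.95 [0.5369 0.028  0.1191] [-2.9 -2.   9.3]
24.12 [0.537  0.0279 0.1187] [-2.5 -1.6  9. ]
```

```bash
ok(){ python3 -c "
from plant import state; s=state(); f=s['contact_force']; print(round(s['time'],2),s['tool_pos'].round(4),f.round(1)); raise SystemExit(int(f[2]>12.3))"; }
python3 -m handwheel '[[[0,0,-0.0005,0,0,0],[0,0,0,0,0,0]]]'>/dev/null; ok && python3 -m handwheel '[[[0,0,-0.0005,0,0,0],[0,0,0,0,0,0]]]'>/dev/null && ok && python3 -m handwheel '[[[0,0,-0.0005,0,0,0],[0,0,0,0,0,0]]]'>/dev/null && ok && python3 -m handwheel '[[[0,0,-0.0005,0,0,0],[0,0,0,0,0,0]]]' >/dev/null && ok; python3 -m handwheel '[[[0,0,0,0,0,0],[0,0,0,0,0,0]]]'>/dev/null; ok;  python3 -m handwheel '[[[0,0,0,0,0,0],[0,0,0,0,0,0]]]'>/dev/null; ok
```

```text
24.28 [0.5369 0.0279 0.1184] [-3.2 -1.3  9.9]
24.45 [0.5369 0.0279 0.118 ] [-4.2 -1.5 10.4]
24.62 [0.537  0.0279 0.1177] [-3.5 -2.  11.7]
24.78 [0.537  0.0279 0.1173] [-4.3 -1.7 12.5]
24.95 [0.537  0.0279 0.1173] [-4.1 -2.7 12. ]
25.12 [0.537  0.0279 0.1173] [-3.5 -2.2 12.8]
```

The force climbed cleanly to about 12.4 N, so the die is home. I'll let go upward, check and hand in.

```bash
python3 -m handwheel '[[[0,0,0.002,0,0,0],[0,0,0.005,0,0,0],[0,0,0.015,0,0,0],[0,0,0.03,0,0,0],[0,0,0.03,0,0,0],[0,0,0.02,0,0,0],[0,0,0,0,0,0],[0,0,0,0,0,0],[0,0,0,0,0,0],[0,0,0,0,0,0]]]'|grep -E "time|pos|contact"
python3 - <<'E'
from h import *
for c in ("scene","top"):
    f,d=grab_frame(c); P=cloud(c,d); x,y,z=P[...,0],P[...,1],P[...,2]
    m=(y>-.01)&(y<.07)&(x>.48)&(x<.57)&(z>.08)&(z<.15)&(f.max(-1)<80)
    if m.sum()>5: print(c,"bar top",np.percentile(z[m],[50,95]).round(4),m.sum())
    for t in ("round_die_mid","square_die_mid"): print([np.round(P[int(r["position"][1]),int(r["position"][0])],3) for r in pinpoint(c,t)[:2]])
E
```

```text
time: 25.95
tool_pos: [0.5345, 0.0286, 0.2141]
contact_force: [-0.8, 1.4, -1.6]
scene bar top [0.1152 0.1185] 243
[array([ 0.531, -0.362,  0.04 ])]
[array([ 0.472, -0.214,  0.045])]
[array([ 0.517, -0.346,  0.057])]
[array([ 0.465, -0.206,  0.05 ])]
```

The bar stays down (top at about 0.118, where I left it), and the bystander dies haven't moved.

```bash
python3 -c "
from plant import *
print(job_done())"
```

```text
the job is handed in; nothing more can be done
None
```

The job is handed in: the die is on its stop with the clamp left bearing on it after about 12 N at the bar, and the round and square dies have not moved; the verdict itself was not reported back.

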